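# Slide the stock-rack shelf board home into its notches and turn the keeper over it

## Robot

A 6-joint arm with a two-finger parallel gripper is mounted at the origin on the work surface. World frame = base frame: x ahead of the robot, y to its left, z up, the work surface at z = 0. Lengths are in m, angles in rad, forces in N, time in s.
With the tool pointing down it reaches from about 0.375 to 0.975 m from the base axis. Payload 3.8 kg.
Tool frame: the origin (TCP) lies on the centre line of the jaws, within the pads' length; the fingertips stand 8 mm ahead of it and the grasp point (between the pads) lies 11 mm behind it; z points along the fingers, y is the direction in which the jaws open and shut (so a half turn about z gives the same grasp; the last joint's range is limited). The gripper opens to 85 mm and grips with 20 to 120 N. Pads are 22 mm wide; open, the fingers measure 114 mm over their backs; the gripper's body (76 mm by 85 mm) begins 54 mm behind the grasp point. The pads swing forward as they close: fully open they stand 13 mm farther back than shut.
Start: joints at [-1.187, 0.264, 1.604, -0, 1.274, -0.037], TCP at [0.276, -0.616, 0.239] pointing down, gripper open.
Joint ranges: [-2.63, 2.63], [-0.94, 2.18], [0.31, 2.57], [-1.31, 4.45], [0, 2.66], [-2.55, 2.55]. Speed limits (rad/s): [2.57, 2.57, 3.14, 3.14, 3.14, 3.14].

## Interface

Orientations are given as a rotation vector (axis times angle).
In Python, from workcell import bot gives the robot as it stands.
- The arm moves only by the tool arm_command, never from a script. Its arguments are lists of equal length, an entry for each row: "slide": the shift along the tool's x, y, z in m, a list of three; "angular": the turn, a rotation vector about the tool's x, y, z in degrees, a list of three; "hand": the finger opening in m, from 0 to 0.0854. A call has exactly 8 rows; each row shifts and turns the pose as measured when the row begins, along the tool's axes as they then stand; what a row does not reach is not made up. A row lasts 1/10 s, in which the tool goes at most 50 mm and 8.59 degrees, less where a joint would pass 70% of its speed; a pose out of reach is approached as far as the arm can. A call is refused whole if a number of a shift passes 0.05 or a number of a turn 8.59, either way. A call with a gripper value outside its range is refused whole. The fingers move at their own pace and stop on an object; "squeeze" is the grip in N (left out, the last holds). Time passes only in rows, so rows that do not move let the fingers close, or fill a call up. It gives the time, the measured TCP pose, the force and the opening at its end, in the units of the state.
- bot.read_state(): the state, without advancing time (a new reading comes with each control period).
- bot.read_camera(name): name is "scene" or "top" or "wrist"; returns the picture (480x640x3 uint8, red, green, blue); there is no depth.
- bot.get_calibration(name): a dict with "fx", "fy", "cx", "cy" (pixels), "R" (3x3) and "t" (3): a world point X has camera coordinates R X + t. Camera axes: x right, y down, z forward; pixel columns grow to the right and rows downward; lengths in m; the calibration is good to about 2 mm. The wrist camera is an equidistant fisheye: a pixel r from the principal point sees the ray r / f radians off the axis. A picture is of the moment at which its call begins: read the wrist's pose just before it. get_calibration takes no time and is no camera call; for the wrist camera it gives the pose at the moment of the call.
- bot.finish_job(): hands the job in, once; it reports no verdict.
The state is a dict: "time": time; "q": joint angles; "joint_vel": joint speeds; "joint_torque": joint torques, N m; "tool_pos": TCP position; "tcp_rot": TCP orientation; "wrist_force": force on the tool from outside, world axes, zero at the start; "torque": the same for the moment, N m; "width": opening from 0.0 (shut) to 1.0 (fully open).
Only numpy, scipy, OpenCV 4.12 (cv2) and the standard library are available. Lean on these libraries where they do the work, as an engineer would, in place of code of your own. Each camera call takes 0.05 s, during which the arm holds its last target.

## Task

The shelf board on top of the counter rack has been drawn out towards the robot. With the fingertips, push it along its rails until you feel it drop into the locating notches, without letting it run past them, and then swing the turn-button keeper round, square across the board, to lock it down. Only push: do not lift the board, do not touch the two bearings standing on it, and leave the things on the counter alone.

Things in the scene. Friction and masses are not known exactly. Their poses are not given: they have to be found in the camera images.
- rack: Fixed steel counter rack, 380 mm long (x), 215 mm wide. Origin on the counter under its middle; x = the way the board slides home (away from robot), y left, z up. Two angle-iron rails along x: level legs (y = +-72 to +-97 mm, top z = 110 mm) carry the board; upright legs (top z = 127 mm) guide its sides with 2 mm play. At the near end nothing between the rails stands above them.
- board_home (a point): Where the board's origin lies when home: x = +40, y = 0, z = 102 mm in the rack frame. Each rail's level leg has two notches 24 mm long, 85 mm before and behind this point, that take the board's battens with 4 mm play each way. Beyond the far notches the rails run on 53 mm with no end stop.
- board: Loose plywood board, 220 (x, along the rails) x 190 x 18 mm, 0.25 to 0.5 kg, with two cross battens 8 mm deep, 16 mm wide under it at x = +-85 mm. Origin: its centre, level with the battens' underside; axes as the rack's. Riding on its battens: origin z = 110 mm, plank z = 118 to 136 mm. Dropped home: 8 mm lower, and it will slide no further. Starts 50 to 110 mm short of home.
- board_edge (a point): Middle of the board's near edge (facing the robot), half-way up the 18 mm plank; 110 mm behind the board's centre. The board with its bearings takes roughly 2 to 4 N to slide (a little more on first touch); after the drop the push meets a firm stop. A steady 40 mm/s suits it.
- keeper (a joint): Angle (rad) of the keeper, a flat steel turn-button on the right-hand rail, swinging level about an upright bolt. 0 = along the rail, pointing to the near end, clear of the board; grows as it swings inward over the board; 1.57 = square across it, at a stop. Negative = swung outward. Starts -0.6 to 0, stays where left, needs about 1 N at its stud. It clears the board only once this has dropped.
- keeper_stud (a point): Centre of the keeper's upright round thumb stud, 12 mm diameter, standing 134 to 156 mm above the counter (centre 144), 55 mm from the pivot bolt. The keeper's blade below it is 16 mm wide, from 130 to 134 mm above the counter, 2 mm above the dropped board.
- keeper_pivot (a point): Point on the keeper's pivot axis, 144 mm above the counter, beside the right-hand rail (x = -30, y = -116 mm in the rack frame). The stud lies at pivot + 55 mm x (-cos, +sin) of the joint angle along the rack's x and y.
- bearing_a: Loose steel ball bearing, 72 mm diameter, 17 mm high, lying flat on the left part of the board's far half. Origin at the centre of its underside.
- bearing_b: Loose steel ball bearing, 62 mm diameter, 16 mm high, lying flat on the right part of the board's far half. Origin at the centre of its underside.
- pillow_block: Loose pillow-block bearing housing, 140 x 38 mm, 71 mm high, standing on the counter to the right of the rack. Origin at the centre of its underside.
- oil_can: Loose oil can, 76 mm diameter, 155 mm high with its spout, standing on the counter to the left of the rack. Origin at the centre of its underside.
Things that resemble listed ones, but are neither listed nor needed, are in the scene too. What is shaped like the bearing_b but blue is not meant. Leave any green look-alike of the bearing_a alone.

How it is judged:
On the way, in this order (a step that is already met when the one before it is completed fails the run):
1. the board has dropped into its notches, the keeper still clear of it (z of board in the frame of rack below 0.105 m and angle between board's own z axis and vertical below 0.02 rad and x of board in the frame of rack between 0.032 and 0.048 m and value of joint keeper below 0.6 rad), for 0.2 s.
2. the keeper is swung square across the board (value of joint keeper above 1.3 rad), for 0.2 s.
At the end, for the whole second after the job is handed in: The board lies in its notches: dropped at least 5 mm of its 8 mm, level to 0.02 rad, within 8 mm of its home place along the rails, and at rest; the keeper is turned to at least 1.3 rad (square is 1.57); both bearings still lie flat on the board (z of board in the frame of rack below 0.105 m and angle between board's own z axis and vertical below 0.02 rad and x of board in the frame of rack between 0.032 and 0.048 m and value of joint keeper above 1.3 rad and linear speed of board below 0.02 m/s and z of each of bearing_a, bearing_b in the frame of board above 0.022 m and angle between each of bearing_a, bearing_b's own z axis and vertical below 0.1 rad); the robot touches nothing.
It fails at once if the board is lifted off its rails (over 10 mm) or tipped (z of board in the frame of rack above 0.12 m or angle between board's own z axis and vertical above 0.12 rad).
It fails at once if the board is pushed past its notches (x of board in the frame of rack above 0.055 m).
It fails at once if the robot touches a bearing standing on the board (contact force between any of the arm, the fingers and bearing_a above 0.5 N or contact force between any of the arm, the fingers and bearing_b above 0.5 N).
It fails at once if a thing on the counter is disturbed (moved over 15 mm) (distance of any of pillow_block, oil_can from where it was at the start of the episode above 0.015 m).
It fails at once if the board is pushed with the arm or the gripper's body instead of the fingers (contact force between the arm and board above 5 N).
It also fails if it takes over 51 s, if anything falls off the work surface, if the arm or the gripper's body presses on something with over 40 N, if the wrist force passes 120 N, or if a joint passes its speed limit or range.

## Working session

There is one attempt and no reset: what is moved stays moved. The work goes in short steps, Python scripts to look and compute and a tool call to move; the robot and the scene stay as the last step left them, time stands still between calls to the robot, and variables do not carry over. Pictures are saved under pics/ and viewed, and the job is handed in when it is done.

Besides the shell and the picture viewer there is one more tool, called by a JSON object that holds its "op" and its "data", one argument or row to a line. arm_command: Moves the arm, as the interface text tells. Its arguments: {"type":"object","properties":{"slide":{"type":"array","items":{"type":"array","items":{"type":"number"}}},"angular":{"type":"array","items":{"type":"array","items":{"type":"number"}}},"hand":{"type":"array","items":{"type":"number"}},"squeeze":{"type":"number"}},"required":["slide","angular","hand"]}

```bash
mkdir -p pics
python3 - <<'E'
from workcell import bot
import cv2,numpy as np
s=bot.read_state();print({k:np.round(v,4) for k,v in s.items()})
for n in("scene","top","wrist"):
    im=bot.read_camera(n);cv2.imwrite(f"pics/{n}0.png",im[...,::-1])
    c=bot.get_calibration(n);print(n,c)
E
```

```text
{'time': np.float64(0.0), 'q': array([-1.1869,  0.2648,  1.6054,  0.    ,  1.2737, -0.0369]), 'joint_vel': array([ 0.    , -0.0005,  0.0008, -0.0007, -0.0001,  0.0027]), 'joint_torque': array([ 2.40000e-03, -5.15109e+01, -3.67317e+01,  1.00000e-04,
        1.28000e-02, -0.00000e+00]), 'tool_pos': array([ 0.2755, -0.6154,  0.2379]), 'tcp_rot': array([-3.070e+00, -6.557e-01,  6.000e-04]), 'wrist_force': array([-0.0591, -0.6784,  0.2254]), 'torque': array([0.05  , 0.002 , 0.0092]), 'width': np.float64(0.9989)}
scene {'fx': 606.5318654968144, 'fy': 606.5318654968144, 'cx': 311.7278047111672, 'cy': 237.5319825879869, 'R': array([[-0.10027646,  0.99474498,  0.0206654 ],
       [ 0.64820211,  0.08107206, -0.75714024],
       [-0.75483684, -0.06252799, -0.65292542]]), 't': array([ 0.03930792, -0.321517  ,  1.83198239])}
top {'fx': 515.9663465037586, 'fy': 515.9663465037586, 'cx': 322.4019987456161, 'cy': 238.98510289971438, 'R': array([[ 0.01381915, -0.99989357,  0.00467706],
       [-0.99637692, -0.01416281, -0.08385973],
       [ 0.08391705, -0.00350124, -0.99646659]]), 't': array([0.02786005, 0.67070454, 1.16160175])}
wrist {'fx': 371.64829954431775, 'fy': 371.64829954431775, 'cx': 318.97783753291736, 'cy': 244.52381766961608, 'R': array([[ 0.40829657, -0.91284496, -0.00282608],
       [-0.8619949 , -0.3865676 ,  0.32791812],
       [-0.30043087, -0.13145178, -0.94470192]]), 't': array([-0.6736317 , -0.0425828 ,  0.38215802])}
```

View pics/scene0.png

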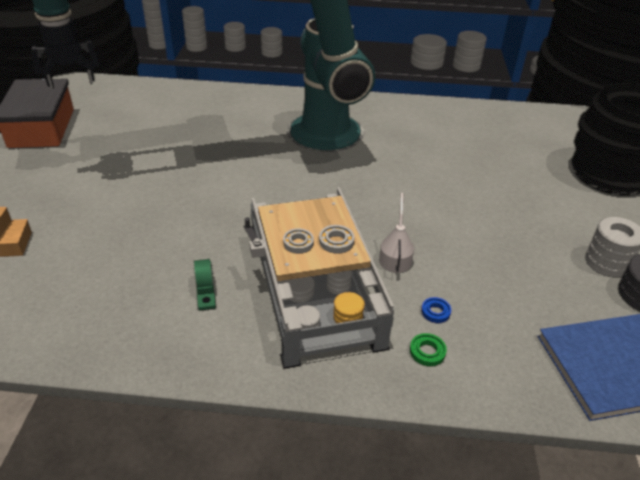

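View pics/top0.png

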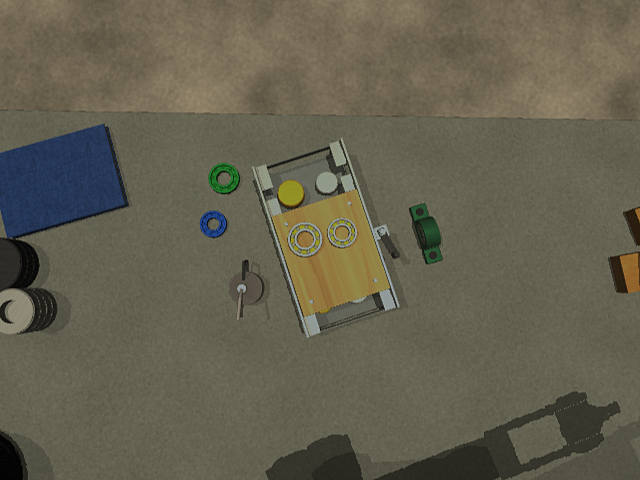

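The scene and top views show the rack at about (325,235) in the top picture, turned roughly 15–20°. The two bearings on the board are at (305,239) and (342,233), with the keeper at (388,243). The oil can is at (245,290) and the pillow block at (427,233). The blue (213,224) and green (224,179) rings on the counter are the look-alikes. The silver rings on the board are the real bearings. I'll enlarge this area next.

Run:
```python
import cv2
im=cv2.imread("pics/top0.png")[130:345,225:445]
cv2.imwrite("pics/topc.png",cv2.resize(im,None,fx=2.75,fy=2.75,interpolation=cv2.INTER_CUBIC))
im=cv2.imread("pics/scene0.png")[180:370,180:420]
cv2.imwrite("pics/scenec.png",cv2.resize(im,None,fx=3,fy=3,interpolation=cv2.INTER_CUBIC))
```

```text
(no output)
```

View pics/topc.png

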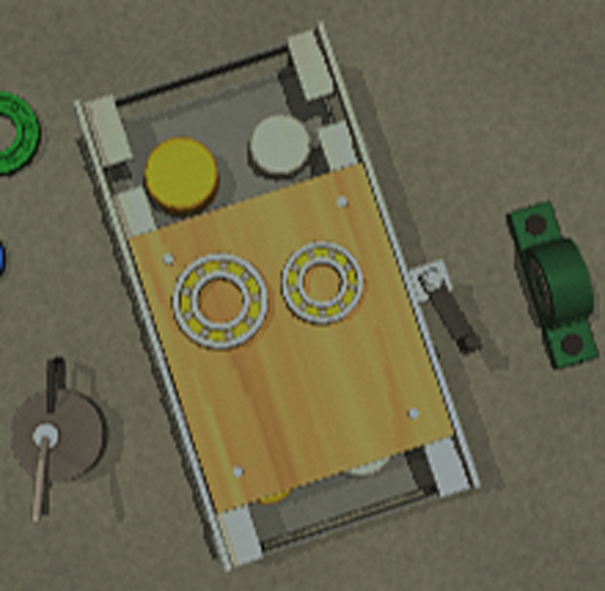

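View pics/scenec.png

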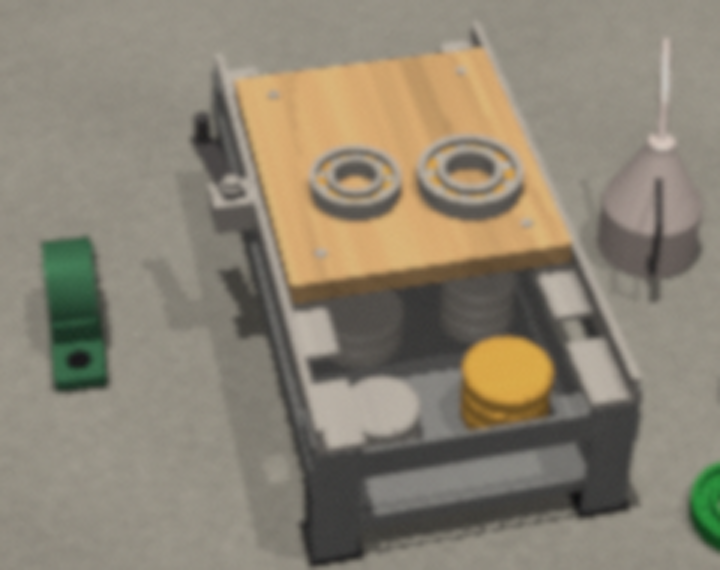

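```bash
cat > h.py <<'E'
import numpy as np,cv2
from workcell import bot
def ray(cam,px,z):
    c=bot.get_calibration(cam);d=np.array([(px[0]-c['cx'])/c['fx'],(px[1]-c['cy'])/c['fy'],1.])
    R=c['R'];o=-R.T@c['t'];d=R.T@d
    return o+d*(z-o[2])/d[2]
def proj(cam,X):
    c=bot.get_calibration(cam);p=c['R']@np.array(X)+c['t']
    return np.array([c['fx']*p[0]/p[2]+c['cx'],c['fy']*p[1]/p[2]+c['cy']])
E
python3 - <<'E'
from h import *
f=lambda p:(p[0]/2.75+225-.3,p[1]/2.75+130-.3)
def rel(P,n): 
    P=np.array([ray('top',f(p),z)[:2] for p,z in P]);print(n,P.round(4).tolist());return P
r=rel([((78,102),.127),((321,25),.127),((228,568),.127),((478,487),.127)],'rack FL FR NL NR')
b=rel([((130,237),.136),((360,165),.136),((217,513),.136),((452,438),.136)],'board')
k=rel([((430,277),.14),((468,342),.156)],'pivot,stud')
for Q,n in((r,'rack'),(b,'board')):
    print(n,'centre',Q.mean(0).round(4),'len',np.linalg.norm(Q[0]-Q[2]),np.linalg.norm(Q[1]-Q[3]),'wid',np.linalg.norm(Q[0]-Q[1]),np.linalg.norm(Q[2]-Q[3]))
    for d in(Q[0]-Q[2],Q[1]-Q[3]):print(np.degrees(np.arctan2(d[1],d[0])))
    d=Q[0]-Q[1],Q[2]-Q[3]
    for e in d:print('w',np.degrees(np.arctan2(-e[0],e[1])))
# mask-based board
im=cv2.imread('pics/top0.png');h=cv2.cvtColor(im,cv2.COLOR_BGR2HSV)
m=cv2.inRange(h,(8,90,80),(24,255,255));m[:,:250]=0;m[:,420:]=0
m=cv2.morphologyEx(m,cv2.MORPH_CLOSE,np.ones((5,5)))
cs=max(cv2.findContours(m,0,1)[0],key=cv2.contourArea)
rc=cv2.minAreaRect(cs);bx=cv2.boxPoints(rc);print(rc)
B=np.array([ray('top',p,.136)[:2] for p in bx]);print(B.round(4).tolist(),B.mean(0).round(4))
# stud dark mask
def loc(p):
    c=r.mean(0)
    return p
th=np.radians(np.mean([np.degrees(np.arctan2(*(d[::-1]))) for d in(r[0]-r[2],r[1]-r[3])]))
R=np.array([[np.cos(th),np.sin(th)],[-np.sin(th),np.cos(th)]])
c=r.mean(0);print('th',np.degrees(th))
for n,p in(('board',b.mean(0)),('boardmask',B.mean(0)),('piv',k[0]),('stud',k[1])):print(n,R@(p-c))
# other: rail near ends & scene view of the rack
for n,p in (('pivpred',(-.03,-.116,.144)),('home',(.04,0,.12))):
    w=np.r_[c+R.T@np.array(p[:2]),p[2]];print(n,w,proj('top',w),proj('scene',w))
E
```

```text
rack FL FR NL NR [[0.8146, 0.1879], [0.8786, -0.0003], [0.4585, 0.0656], [0.5219, -0.1236]]
board [[0.7084, 0.1443], [0.7667, -0.0311], [0.5002, 0.0743], [0.5588, -0.1025]]
pivot,stud [[0.6805, -0.0848], [0.6305, -0.1115]]
rack centre [0.6684 0.0324] len 0.3766038146306012 0.3773918648779468 wid 0.19876970948912023 0.19947341235587351
18.959352450186305
19.065529498871065
w 18.75533081783397
w 18.529877356878565
board centre [0.6335 0.0213] len 0.2197005659694188 0.21980450360009368 wid 0.1848726311610277 0.18623908288974814
18.590407070648823
18.946496950873243
w 18.375374344630274
w 18.34628174780786
((325.95001220703125, 239.35000610351562), (137.87530517578125, 90.75737762451172), 71.56505584716797)
[[0.7667, 0.1686], [0.8311, -0.0127], [0.5559, -0.1061], [0.4943, 0.072]] [0.662  0.0304]
th 19.012440974528687
board [-0.03659506  0.00083025]
boardmask [-0.00665586  0.00021225]
piv [-0.02669959 -0.11479593]
stud [-0.08268456 -0.12375992]
pivpred [ 0.67780765 -0.08703489  0.144     ] [382.34607506 231.55218424] [256.44922832 238.39618925]
home [0.70619928 0.0454412  0.12      ] [319.00198822 218.5349504 ] [319.78435494 261.97309826]
```

```bash
cat >> h.py <<'E'
from scipy.spatial.transform import Rotation as Ro
C=np.array([.6684,.0324]);TH=np.radians(18.85)
Rr=np.array([[np.cos(TH),-np.sin(TH)],[np.sin(TH),np.cos(TH)]])
def w(x,y,z): return np.r_[C+Rr@np.array([x,y]),z]
def tr(p): return Rr.T@(np.array(p)[:2]-C)
def yawerr(T,th=0):
    # turn about tool z (deg) so that tool y lies along +-tangent (sin th,cos th) in rack
    d=Rr@np.array([np.sin(th),np.cos(th)]);a=T.inv().apply(np.r_[d,0]);e=np.degrees(np.arctan2(-a[0],a[1]))
    return (e+90)%180-90
def status():
    s=bot.read_state();T=Ro.from_rotvec(s['tcp_rot'])
    print('t %.2f'%s['time'],'tcp',s['tool_pos'].round(4),'rack',tr(s['tool_pos']).round(4),'F',s['wrist_force'].round(2),'w %.3f'%s['width'],'q',s['q'].round(3))
    print('tool axes',T.as_matrix().round(3).tolist(),'yaw to rack y',round(yawerr(T),2))
    # levelling turn
    a=T.inv().apply([0,0,-1]);print('tilt deg',np.degrees(np.arccos(a[2])).round(2), 'turn',np.degrees(np.cross([0,0,1],a)).round(2))
    return s,T
def to(x,y,z,yaw=0):
    s,T=status();d=w(x,y,z)-s['tool_pos']
    T2=T*Ro.from_euler('z',yaw,degrees=True)
    print('slide now-axes',T.inv().apply(d).round(4),'after yaw',T2.inv().apply(d).round(4))
E
python3 -c "
from h import *
to(-.185,0,.238, yawerr(Ro.from_rotvec(bot.read_state()['tcp_rot'])))
print('stud rack @-.15',)"
```

```text
t 0.15 tcp [ 0.2755 -0.6156  0.2382] rack [-0.5812 -0.4863] F [ 0.81  0.12 -0.01] w 1.001 q [-1.187  0.265  1.605 -0.     1.274 -0.037]
tool axes [[0.913, 0.409, -0.001], [0.409, -0.913, 0.002], [0.0, -0.002, -1.0]] yaw to rack y 5.26
tilt deg 0.1 turn [-0.1 -0.   0. ]
slide now-axes [ 0.4391 -0.4479  0.0011] after yaw [ 0.3962 -0.4863  0.0011]
stud rack @-.15
```

{"op": "arm_command", "data": {
  "slide": [
    [0, 0, 0],
    [0.03, -0.037, 0],
    [0.03, -0.037, 0],
    [0.03, -0.037, 0],
    [0.03, -0.037, 0],
    [0.03, -0.037, 0],
    [0.03, -0.037, 0],
    [0.03, -0.037, 0]
  ],
  "angular": [
    [0, 0, 5.3],
    [0, 0, 0],
    [0, 0, 0],
    [0, 0, 0],
    [0, 0, 0],
    [0, 0, 0],
    [0, 0, 0],
    [0, 0, 0]
  ],
  "hand": [0, 0, 0, 0, 0, 0, 0, 0]
}}

```text
time: 0.95
tool_pos: [0.3923, -0.2972, 0.2337]
tcp_rot: [-3.098, -0.49, 0.004]
wrist_force: [0.9, -1.2, 0.3]
width: -0.002
```

```bash
python3 -c "
from h import *
s,T=status();to(-.185,0,.238,yawerr(T))"
```

```text
t 0.95 tcp [ 0.3923 -0.2972  0.2337] rack [-0.3677 -0.2227] F [ 0.9  -1.16  0.26] w -0.002 q [-0.7   -0.079  1.987  0.002  1.239  0.557]
tool axes [[0.951, 0.308, -0.003], [0.308, -0.951, 0.005], [-0.002, -0.006, -1.0]] yaw to rack y -0.89
tilt deg 0.35 turn [-0.33  0.09  0.  ]
t 0.95 tcp [ 0.3923 -0.2972  0.2337] rack [-0.3677 -0.2227] F [ 0.9  -1.16  0.26] w -0.002 q [-0.7   -0.079  1.987  0.002  1.239  0.557]
tool axes [[0.951, 0.308, -0.003], [0.308, -0.951, 0.005], [-0.002, -0.006, -1.0]] yaw to rack y -0.89
tilt deg 0.35 turn [-0.33  0.09  0.  ]
slide now-axes [ 0.1793 -0.2256 -0.0032] after yaw [ 0.1827 -0.2228 -0.0032]
```

{"op": "arm_command", "data": {
  "slide": [
    [0.03, -0.037, 0],
    [0.03, -0.037, 0],
    [0.03, -0.037, 0],
    [0.03, -0.037, 0],
    [0.03, -0.037, 0],
    [0.03, -0.037, 0],
    [0, 0, 0.02],
    [0, 0, 0]
  ],
  "angular": [
    [0, 0, -0.9],
    [0, 0, 0],
    [0, 0, 0],
    [0, 0, 0],
    [0, 0, 0],
    [0, 0, 0],
    [0, 0, 0],
    [0, 0, 0]
  ],
  "hand": [0, 0, 0, 0, 0, 0, 0, 0]
}}

```text
time: 1.75
tool_pos: [0.4936, -0.0105, 0.2142]
tcp_rot: [-3.091, -0.527, -0.001]
wrist_force: [-0.8, 0.1, -1.4]
width: -0.0
```

```bash
python3 -c "
from h import *
s,T=status();to(-.18,0,.123,yawerr(T))
for n in('top','wrist','scene'): cv2.imwrite(f'pics/{n}1.png',bot.read_camera(n)[...,::-1])
"
```

```text
t 1.75 tcp [ 0.4936 -0.0105  0.2142] rack [-0.1793  0.0159] F [-0.8   0.08 -1.37] w -0.000 q [-0.076 -0.065  2.011  0.007  1.196  1.154]
tool axes [[0.944, 0.331, -0.0], [0.331, -0.944, 0.007], [0.002, -0.006, -1.0]] yaw to rack y 0.5
tilt deg 0.37 turn [-0.36 -0.1   0.  ]
t 1.75 tcp [ 0.4936 -0.0105  0.2142] rack [-0.1793  0.0159] F [-0.8   0.08 -1.37] w -0.000 q [-0.076 -0.065  2.011  0.007  1.196  1.154]
tool axes [[0.944, 0.331, -0.0], [0.331, -0.944, 0.007], [0.002, -0.006, -1.0]] yaw to rack y 0.5
tilt deg 0.37 turn [-0.36 -0.1   0.  ]
slide now-axes [-0.001   0.0164  0.0911] after yaw [-0.0009  0.0164  0.0911]
```

View pics/wrist1.png

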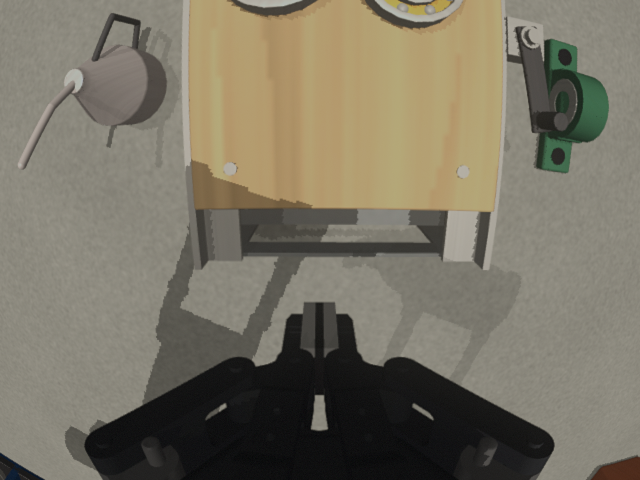

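The wrist view shows the board's near edge at row ~209, with the fingertips at (320,305). The pivot bolt is at (531,37) and the stud top at (560,122). I'll measure these.

```bash
cat >> h.py <<'E'
def wray(px,z,c=None):
    c=c or bot.get_calibration('wrist')
    v=np.array([[px[0],px[1]]],float).reshape(1,1,2)
    K=np.array([[c['fx'],0,c['cx']],[0,c['fy'],c['cy']],[0,0,1]])
    u=cv2.fisheye.undistortPoints(v,K,np.zeros(4)).ravel()
    d=c['R'].T@np.r_[u,1];o=-c['R'].T@c['t'];return o+d*(z-o[2])/d[2]
E
python3 -c "
from h import *
for n,p,z in(('edge',(320,209),.136),('edgeL',(195,208),.136),('edgeR',(494,210),.136),('railNL',(195,268),.127),('railNR',(490,268),.127),('pivot',(531,37),.144),('stud',(560,122),.156),('blade end',(545,130),.134)): 
  P=wray(p,z);print(n,P.round(4),tr(P).round(4))
"
```

```text
edge [ 0.5269 -0.0019  0.136 ] [-0.145   0.0132]
edgeL [0.5027 0.072  0.136 ] [-0.144   0.0911]
edgeR [ 0.5648 -0.1077  0.136 ] [-0.1433 -0.0991]
railNL [0.4585 0.0649 0.127 ] [-0.1881  0.0986]
railNR [ 0.5258 -0.1297  0.127 ] [-0.1873 -0.1073]
pivot [ 0.6776 -0.0865  0.144 ] [-0.0297 -0.1155]
stud [ 0.633  -0.1179  0.156 ] [-0.0821 -0.1308]
blade end [ 0.6287 -0.1231  0.134 ] [-0.0878 -0.1344]
```

```bash
python3 -c "
import cv2
im=cv2.imread('pics/wrist1.png')[0:180,480:640];cv2.imwrite('pics/wc1.png',cv2.resize(im,None,fx=3,fy=3,interpolation=cv2.INTER_CUBIC))"
```

```text
(no output)
```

View pics/wc1.png

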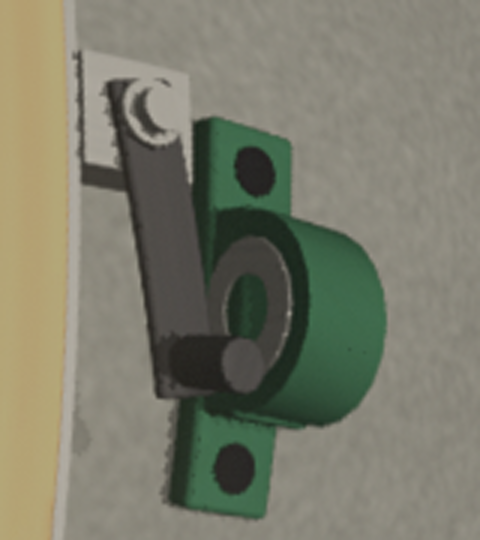

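{"op": "arm_command", "data": {
  "slide": [
    [0, 0.008, 0.02],
    [0, 0.008, 0.02],
    [0, 0, 0.02],
    [0, 0, 0.02],
    [0, 0, 0.012],
    [0, 0, 0],
    [0, 0, 0],
    [0, 0, 0]
  ],
  "angular": [
    [0, 0, 0.5],
    [0, 0, 0],
    [0, 0, 0],
    [0, 0, 0],
    [0, 0, 0],
    [0, 0, 0],
    [0, 0, 0],
    [0, 0, 0]
  ],
  "hand": [0, 0, 0, 0, 0, 0, 0, 0]
}}

```text
time: 2.7
tool_pos: [0.5069, -0.0376, 0.1321]
tcp_rot: [3.104, 0.484, 0.033]
wrist_force: [0.2, -0.4, 0.0]
width: -0.001
```

```bash
python3 -c "
from h import *
to(-.157,0,.122)
cv2.imwrite('pics/wrist2.png',bot.read_camera('wrist')[...,::-1])
"
```

```text
t 2.70 tcp [ 0.5069 -0.0376  0.1321] rack [-0.1754 -0.0141] F [ 0.2  -0.44  0.02] w -0.001 q [-0.127  0.031  2.079  0.007  1.012  1.131]
tool axes [[0.952, 0.305, 0.02], [0.305, -0.952, 0.003], [0.02, 0.003, -1.0]] yaw to rack y -1.11
tilt deg 1.19 turn [ 0.2  -1.17  0.  ]
slide now-axes [ 0.0179 -0.0145  0.0104] after yaw [ 0.0179 -0.0145  0.0104]
```

View pics/wrist2.png

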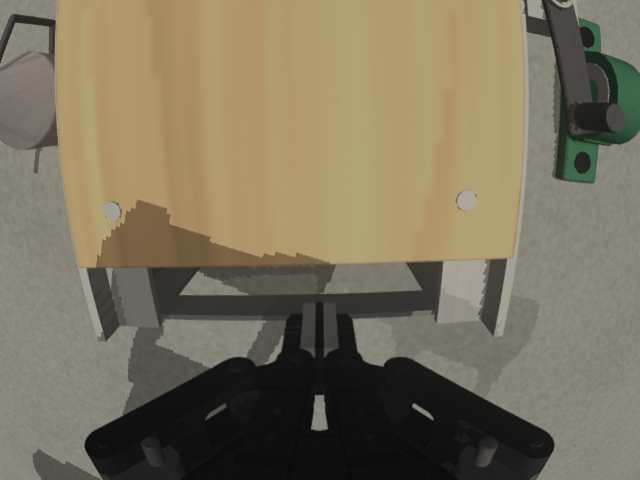

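The fingertips stand clear, short of the edge and between the rails. I'll fix the small offsets first.

{"op": "arm_command", "data": {
  "slide": [
    [0, -0.005, 0.003],
    [0, -0.005, 0.003],
    [0, -0.004, 0.003],
    [0, 0, 0],
    [0.002, 0, 0],
    [0.003, 0, 0],
    [0.004, 0, 0],
    [0.004, 0, 0]
  ],
  "angular": [
    [0, -1.2, -1.1],
    [0, 0, 0],
    [0, 0, 0],
    [0, 0, 0],
    [0, 0, 0],
    [0, 0, 0],
    [0, 0, 0],
    [0, 0, 0]
  ],
  "hand": [0, 0, 0, 0, 0, 0, 0, 0]
}}

```text
time: 3.55
tool_pos: [0.5169, -0.0179, 0.1248]
tcp_rot: [3.093, 0.518, 0.004]
wrist_force: [-0.5, -0.5, 0.8]
width: 0.002
```

```bash
python3 -c "
from h import *
to(-.157,0,.122)
"
```

```text
t 3.55 tcp [ 0.5169 -0.0179  0.1248] rack [-0.1596  0.0014] F [-0.49 -0.48  0.77] w 0.002 q [-0.08   0.067  2.056 -0.005  1.015  1.162]
tool axes [[0.945, 0.326, 0.003], [0.326, -0.945, -0.005], [0.002, 0.006, -1.0]] yaw to rack y 0.18
tilt deg 0.33 turn [ 0.32 -0.1   0.  ]
slide now-axes [0.0026 0.0014 0.0028] after yaw [0.0026 0.0014 0.0028]
```

{"op": "arm_command", "data": {
  "slide": [
    [0.003, 0, 0.001],
    [0.004, 0, 0.001],
    [0.004, 0, 0],
    [0.004, 0, 0],
    [0.004, 0, 0],
    [0.004, 0, 0],
    [0.004, 0, 0],
    [0.004, 0, 0]
  ],
  "angular": [
    [0, 0, 0],
    [0, 0, 0],
    [0, 0, 0],
    [0, 0, 0],
    [0, 0, 0],
    [0, 0, 0],
    [0, 0, 0],
    [0, 0, 0]
  ],
  "hand": [0, 0, 0, 0, 0, 0, 0, 0]
}}

```text
time: 4.35
tool_pos: [0.5466, -0.0077, 0.1218]
tcp_rot: [3.093, 0.518, -0.005]
wrist_force: [-2.6, -1.3, 2.0]
width: 0.001
```

```bash
python3 -c "
from h import *
to(-.081,0,.122)
cv2.imwrite('pics/wrist3.png',bot.read_camera('wrist')[...,::-1])
"
```

```text
t 4.35 tcp [ 0.5466 -0.0077  0.1218] rack [-0.1282  0.0014] F [-2.62 -1.28  1.98] w 0.001 q [-0.056  0.128  1.994 -0.007  1.021  1.186]
tool axes [[0.945, 0.326, -0.003], [0.326, -0.945, -0.006], [-0.004, 0.004, -1.0]] yaw to rack y 0.17
tilt deg 0.35 turn [ 0.26  0.24 -0.  ]
slide now-axes [ 0.0472  0.0016 -0.0003] after yaw [ 0.0472  0.0016 -0.0003]
```

View pics/wrist3.png

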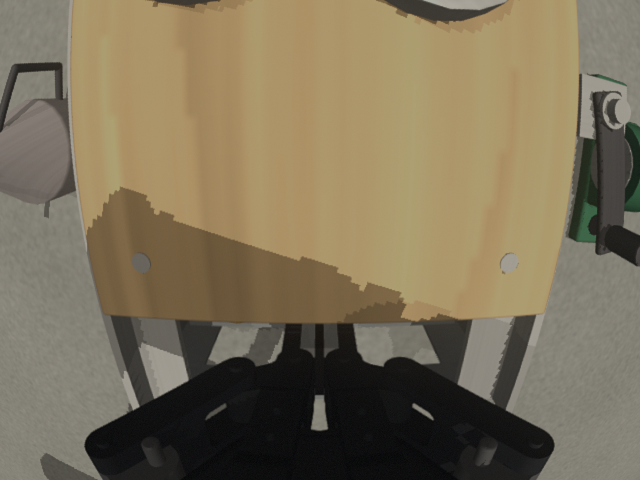

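The fingertips are on the edge (the board edge hides them at row ~320) and pushing at about 3 N. I'll keep going.

{"op": "arm_command", "data": {
  "slide": [
    [0.004, 0, 0],
    [0.004, 0, 0],
    [0.004, 0, 0],
    [0.004, 0, 0],
    [0.004, 0, 0],
    [0.004, 0, 0],
    [0.004, 0, 0],
    [0.004, 0, 0]
  ],
  "angular": [
    [0, 0, 0],
    [0, 0, 0],
    [0, 0, 0],
    [0, 0, 0],
    [0, 0, 0],
    [0, 0, 0],
    [0, 0, 0],
    [0, 0, 0]
  ],
  "hand": [0, 0, 0, 0, 0, 0, 0, 0]
}}

```text
time: 5.2
tool_pos: [0.5799, 0.0038, 0.1217]
tcp_rot: [3.094, 0.518, -0.005]
wrist_force: [-2.9, -0.8, 0.7]
width: -0.002
```

```bash
python3 -c "
from h import *
to(-.081,0,.122)
"
```

```text
t 5.20 tcp [0.5799 0.0038 0.1217] rack [-0.093   0.0016] F [-2.9  -0.82  0.75] w -0.002 q [-0.033  0.188  1.925 -0.006  1.031  1.209]
tool axes [[0.945, 0.326, -0.002], [0.326, -0.945, -0.005], [-0.004, 0.004, -1.0]] yaw to rack y 0.16
tilt deg 0.33 turn [ 0.25  0.21 -0.  ]
slide now-axes [ 0.012   0.0016 -0.0003] after yaw [ 0.012   0.0016 -0.0003]
```

{"op": "arm_command", "data": {
  "slide": [
    [0.004, 0, 0],
    [0.004, 0, 0],
    [0.004, 0, 0],
    [0, 0, 0],
    [0, 0, 0],
    [0, 0, 0],
    [0, 0, 0],
    [0, 0, 0]
  ],
  "angular": [
    [0, 0, 0],
    [0, 0, 0],
    [0, 0, 0],
    [0, 0, 0],
    [0, 0, 0],
    [0, 0, 0],
    [0, 0, 0],
    [0, 0, 0]
  ],
  "hand": [0, 0, 0, 0, 0, 0, 0, 0]
}}

```text
time: 6.0
tool_pos: [0.5933, 0.0085, 0.1216]
tcp_rot: [3.094, 0.518, -0.002]
wrist_force: [-1.5, -0.5, -0.1]
width: 0.001
```

```bash
python3 -c "
from h import *
to(-.081,0,.122)
cv2.imwrite('pics/wrist4.png',bot.read_camera('wrist')[...,::-1])
"
```

```text
t 6.00 tcp [0.5933 0.0085 0.1216] rack [-0.0788  0.0017] F [-1.5  -0.49 -0.15] w 0.001 q [-0.025  0.211  1.897 -0.006  1.034  1.217]
tool axes [[0.945, 0.326, -0.001], [0.326, -0.945, -0.005], [-0.002, 0.004, -1.0]] yaw to rack y 0.17
tilt deg 0.29 turn [ 0.26  0.13 -0.  ]
slide now-axes [-0.0022  0.0017 -0.0004] after yaw [-0.0022  0.0017 -0.0004]
```

View pics/wrist4.png

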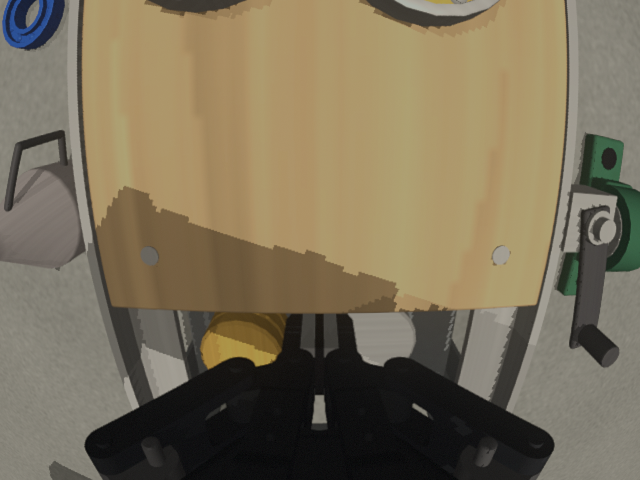

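The board edge jumped from row ~320 to ~308 and looks narrower (440 to 425 px), so the board seems to have dropped. A 2 mm nudge should show whether it meets a firm stop.

{"op": "arm_command", "data": {
  "slide": [
    [0.002, 0, 0],
    [0.002, 0, 0],
    [0, 0, 0],
    [0, 0, 0],
    [0, 0, 0],
    [0, 0, 0],
    [0, 0, 0],
    [0, 0, 0]
  ],
  "angular": [
    [0, 0, 0],
    [0, 0, 0],
    [0, 0, 0],
    [0, 0, 0],
    [0, 0, 0],
    [0, 0, 0],
    [0, 0, 0],
    [0, 0, 0]
  ],
  "hand": [0, 0, 0, 0, 0, 0, 0, 0]
}}

```text
time: 6.85
tool_pos: [0.5961, 0.0095, 0.1215]
tcp_rot: [3.093, 0.518, -0.007]
wrist_force: [-2.8, -1.6, 1.4]
width: -0.004
```

```bash
python3 -c "
from h import *
to(-.081,0,.122)
cv2.imwrite('pics/top4.png',cv2.resize(bot.read_camera('top')[130:345,225:445,::-1],None,fx=2.75,fy=2.75,interpolation=2))
cv2.imwrite('pics/scene4.png',cv2.resize(bot.read_camera('scene')[180:370,180:420,::-1],None,fx=3,fy=3,interpolation=2))
"
```

```text
t 6.85 tcp [0.5961 0.0095 0.1215] rack [-0.0758  0.0017] F [-2.78 -1.57  1.37] w -0.004 q [-0.023  0.218  1.889 -0.007  1.038  1.22 ]
tool axes [[0.945, 0.326, -0.003], [0.326, -0.945, -0.006], [-0.005, 0.004, -1.0]] yaw to rack y 0.17
tilt deg 0.37 turn [ 0.24  0.28 -0.  ]
slide now-axes [-0.0052  0.0016 -0.0005] after yaw [-0.0052  0.0016 -0.0005]
```

View pics/scene4.png

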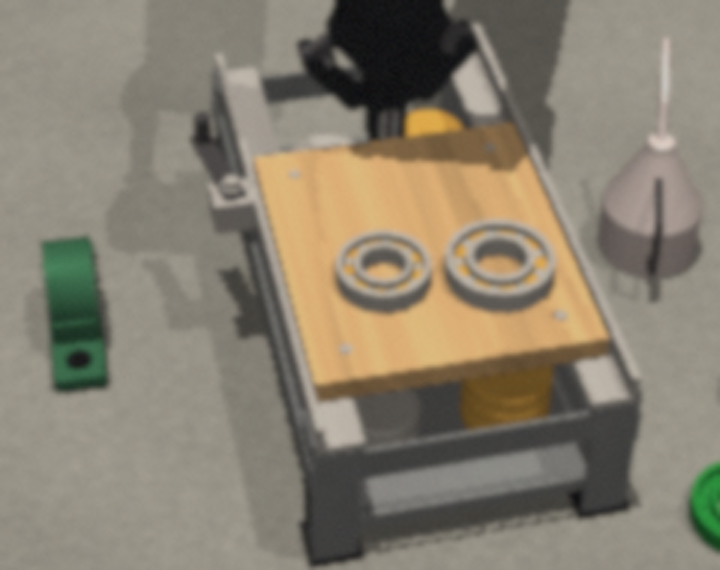

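View pics/top4.png

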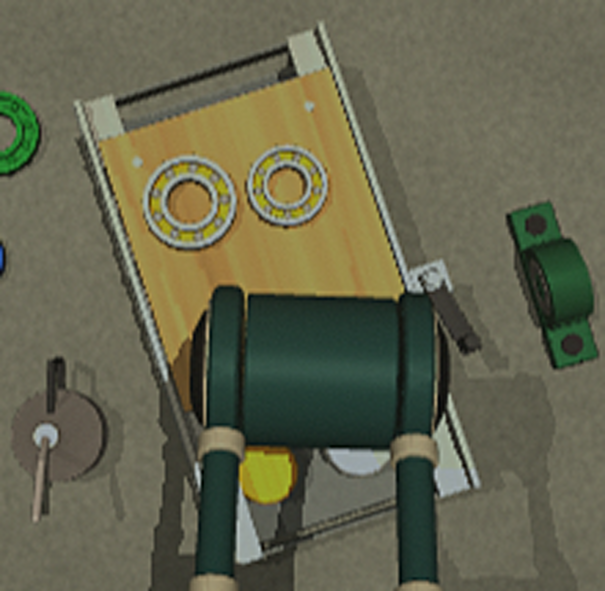

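```bash
python3 -c "
from h import *
f=lambda p:(p[0]/2.75+225-.3,p[1]/2.75+130-.3)
g=lambda p:(p[0]/3+180-.33,p[1]/3+180-.33)
# far corners: top L,R ; scene L(=right in img), R ; screw heads far
prs={'FL':((101,142),(606,341)),'FR':((331,68),(320,383)),'screwL':((138,161),(560,314)),'screwR':((309,106),(345,350))}
for n,(a,b) in prs.items():
  A=[]
  ct,cs=bot.get_calibration('top'),bot.get_calibration('scene')
  P=[];K=[]
  for c in(ct,cs): P.append(np.array([[c['fx'],0,c['cx']],[0,c['fy'],c['cy']],[0,0,1]])@np.c_[c['R'],c['t']])
  X=cv2.triangulatePoints(P[0],P[1],np.array(f(a),float).reshape(2,1),np.array(g(b),float).reshape(2,1)).ravel();X=X[:3]/X[3]
  print(n,X.round(4),tr(X).round(4),'top@.128',tr(ray('top',f(a),.128)).round(4),'@.136',tr(ray('top',f(a),.136)).round(4))
# same for start pics
prs={'screwL':((167,259),(527,223)),'screwR':((342,202),(321,253)),'FL':((130,237),(571,246)),'FR':((360,165),(297,288))}
for n,(a,b) in prs.items():
  X=cv2.triangulatePoints(P[0],P[1],np.array(f(a),float).reshape(2,1),np.array(g(b),float).reshape(2,1)).ravel();X=X[:3]/X[3]
  print('start',n,X.round(4),tr(X).round(4))
"
```

```text
FL [0.7838 0.1698 0.125 ] [0.1536 0.0927] top@.128 [0.1529 0.0924] @.136 [0.1511 0.092 ]
FR [ 0.8439 -0.0058  0.1285] [ 0.1538 -0.0928] top@.128 [ 0.1532 -0.0954] @.136 [ 0.1514 -0.0944]
screwL [0.7684 0.1401 0.1301] [0.1294 0.0696] top@.128 [0.1298 0.0696] @.136 [0.1282 0.0694]
screwR [0.814  0.0081 0.1279] [ 0.1299 -0.0701] top@.128 [ 0.13   -0.0697] @.136 [ 0.1283 -0.0689]
start screwL [0.6918 0.1153 0.1365] [0.049  0.0709]
start screwR [ 0.7377 -0.0174  0.1366] [ 0.0495 -0.0695]
start FL [0.7086 0.1448 0.1344] [0.0744 0.0934]
start FR [ 0.7673 -0.03    0.1321] [ 0.0734 -0.091 ]
```

Triangulated height of the board's top: 136.5 mm at the start, about 128 mm now. Its x is ≈ 43 mm, so it has dropped home. Next I back off, rise and go to the keeper.

{"op": "arm_command", "data": {
  "slide": [
    [-0.01, 0, 0],
    [-0.015, 0, 0],
    [0, 0, -0.03],
    [0, 0, -0.03],
    [0, 0.015, -0.03],
    [0, 0.03, 0],
    [0, 0.03, 0],
    [0, 0.03, 0]
  ],
  "angular": [
    [0, 0, 0],
    [0, 0, 0],
    [0, 0, 0],
    [0, 0, 0],
    [0, 0, 0],
    [0, 0, -4],
    [0, 0, -4],
    [0, 0, -4]
  ],
  "hand": [0, 0, 0, 0, 0, 0.04, 0.04, 0.04]
}}

```text
time: 7.75
tool_pos: [0.6075, -0.0955, 0.2155]
tcp_rot: [3.018, 0.857, 0.002]
wrist_force: [0.2, 0.6, 0.9]
width: 0.468
```

```bash
python3 -c "
from h import *
s,T=status();print('yaw to -.28',yawerr(T,-.28));to(-.083,-.131,.2,yawerr(T,-.28))
cv2.imwrite('pics/wrist5.png',bot.read_camera('wrist')[...,::-1])
"
```

```text
t 7.75 tcp [ 0.6075 -0.0955  0.2155] rack [-0.099  -0.1014] F [0.23 0.62 0.86] w 0.468 q [-0.195  0.165  1.767 -0.004  1.206  0.824]
tool axes [[0.851, 0.526, 0.002], [0.526, -0.851, -0.004], [-0.0, 0.005, -1.0]] yaw to rack y 12.87
tilt deg 0.26 turn [ 0.26  0.   -0.  ]
yaw to -.28 -3.1777228290459334
t 7.75 tcp [ 0.6075 -0.0955  0.2155] rack [-0.099  -0.1014] F [0.23 0.62 0.86] w 0.468 q [-0.195  0.165  1.767 -0.004  1.206  0.824]
tool axes [[0.851, 0.526, 0.002], [0.526, -0.851, -0.004], [-0.0, 0.005, -1.0]] yaw to rack y 12.87
tilt deg 0.26 turn [ 0.26  0.   -0.  ]
slide now-axes [0.009  0.0324 0.0157] after yaw [0.0072 0.0328 0.0157]
```

View pics/wrist5.png

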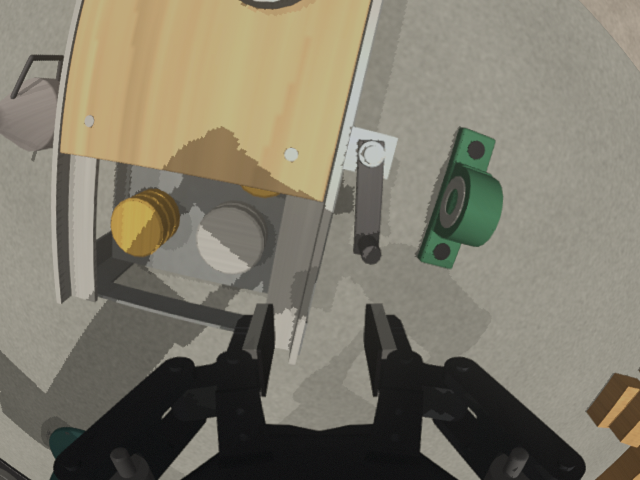

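The view shows the pivot at (371,152), the stud top at (371,258), and the fingers open about 40 mm. I'll re-measure the stud.

```bash
python3 -c "
from h import *
S=wray((371,257),.156);P=wray((371,152),.144);print(tr(S),tr(P),np.linalg.norm((S-P)[:2]))
d=tr(S)-tr(P);th=np.arctan2(d[1],-d[0]);print(th)
s,T=status();print(yawerr(T,th));to(*tr(S),.146)
"
```

```text
[-0.08216924 -0.13286149] [-0.02601376 -0.11958997] 0.057702434745218065
-0.23207696848725592
t 7.80 tcp [ 0.6095 -0.0998  0.2155] rack [-0.0985 -0.1061] F [ 2.24 -2.46  0.85] w 0.469 q [-0.199  0.169  1.763 -0.007  1.204  0.819]
tool axes [[0.85, 0.527, 0.004], [0.527, -0.85, -0.008], [-0.0, 0.009, -1.0]] yaw to rack y 12.93
tilt deg 0.5 turn [ 0.5   0.01 -0.  ]
-0.36626765498124314
t 7.80 tcp [ 0.6095 -0.0998  0.2155] rack [-0.0985 -0.1061] F [ 2.24 -2.46  0.85] w 0.469 q [-0.199  0.169  1.763 -0.007  1.204  0.819]
tool axes [[0.85, 0.527, 0.004], [0.527, -0.85, -0.008], [-0.0, 0.009, -1.0]] yaw to rack y 12.93
tilt deg 0.5 turn [ 0.5   0.01 -0.  ]
slide now-axes [0.0099 0.0291 0.0698] after yaw [0.0099 0.0291 0.0698]
```

{"op": "arm_command", "data": {
  "slide": [
    [0.005, 0.013, 0.008],
    [0.004, 0.013, 0.008],
    [0, 0, 0],
    [0, 0, 0],
    [0, 0, 0],
    [0, 0, 0],
    [0, 0, 0],
    [0, 0, 0]
  ],
  "angular": [
    [0, 0, -1.5],
    [0, 0, 0],
    [0, 0, 0],
    [0, 0, 0],
    [0, 0, 0],
    [0, 0, 0],
    [0, 0, 0],
    [0, 0, 0]
  ],
  "hand": [0.04, 0.04, 0.04, 0.04, 0.04, 0.04, 0.04, 0.04]
}}

```text
time: 8.6
tool_pos: [0.6289, -0.1177, 0.1998]
tcp_rot: [3.004, 0.892, 0.006]
wrist_force: [-0.8, -0.3, 0.4]
width: 0.473
```

```bash
python3 -c "
from h import *
to(-.083,-.131,.146)
cv2.imwrite('pics/wrist6.png',bot.read_camera('wrist')[...,::-1])
"
```

```text
t 8.60 tcp [ 0.6289 -0.1177  0.1998] rack [-0.0859 -0.1293] F [-0.84 -0.33  0.38] w 0.473 q [-0.221  0.221  1.731 -0.005  1.183  0.774]
tool axes [[0.838, 0.546, 0.006], [0.546, -0.838, -0.006], [0.001, 0.008, -1.0]] yaw to rack y 14.21
tilt deg 0.49 turn [ 0.48 -0.08  0.  ]
slide now-axes [0.0023 0.0019 0.0538] after yaw [0.0023 0.0019 0.0538]
```

View pics/wrist6.png

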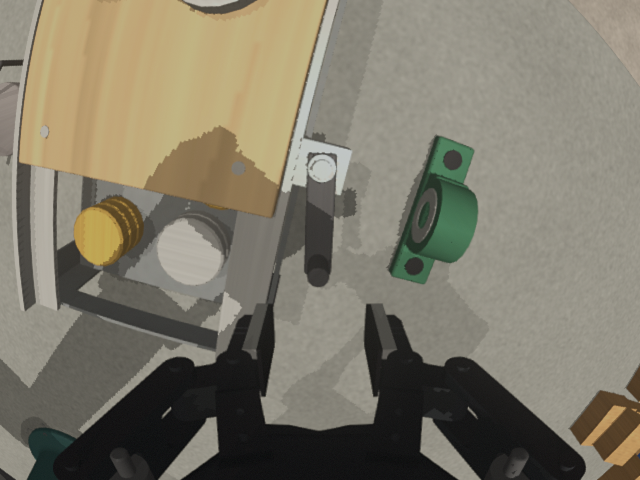

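The stud (318,278) lies midway between the pads. Down.

{"op": "arm_command", "data": {
  "slide": [
    [0.002, 0.001, 0.015],
    [0, 0, 0.015],
    [0, 0, 0.012],
    [0, 0, 0.008],
    [0, 0, 0.002],
    [0, 0, 0],
    [0, 0, 0],
    [0, 0, 0]
  ],
  "angular": [
    [0.4, 0, 0],
    [0, 0, 0],
    [0, 0, 0],
    [0, 0, 0],
    [0, 0, 0],
    [0, 0, 0],
    [0, 0, 0],
    [0, 0, 0]
  ],
  "hand": [0.04, 0.04, 0.04, 0.04, 0.04, 0.04, 0.04, 0.04]
}}

```text
time: 9.45
tool_pos: [0.6303, -0.117, 0.1411]
tcp_rot: [-3.01, -0.894, 0.002]
wrist_force: [-0.9, -0.1, -0.7]
width: 0.466
```

```bash
python3 -c "
from h import *
to(-.083,-.131,.146)
cv2.imwrite('pics/wrist7.png',bot.read_camera('wrist')[...,::-1])
"
```

```text
t 9.45 tcp [ 0.6303 -0.117   0.1411] rack [-0.0843 -0.1291] F [-0.85 -0.13 -0.74] w 0.466 q [-0.223  0.277  1.775  0.     1.091  0.771]
tool axes [[0.838, 0.546, -0.002], [0.546, -0.838, 0.001], [-0.001, -0.002, -1.0]] yaw to rack y 14.22
tilt deg 0.11 turn [-0.1   0.06  0.  ]
slide now-axes [ 0.0008  0.0021 -0.0049] after yaw [ 0.0008  0.0021 -0.0049]
```

View pics/wrist7.png

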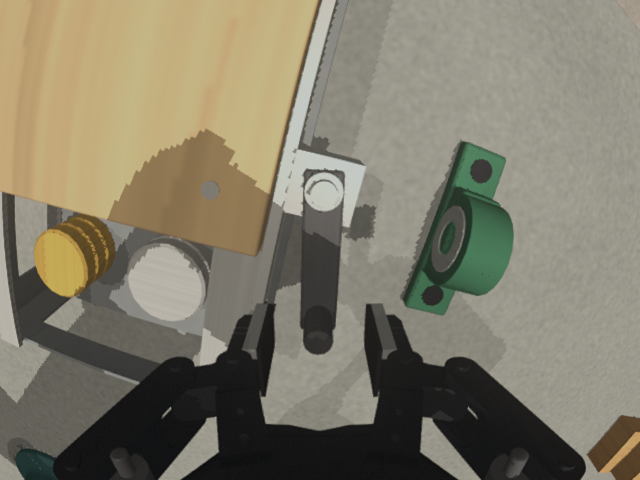

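The stud is caged at (318,340) between the pads. I'll raise 5 mm, narrow the gap and begin the arc.

{"op": "arm_command", "data": {
  "slide": [
    [0.001, 0.002, -0.003],
    [0, 0, -0.002],
    [0, 0, 0],
    [0, 0, 0],
    [0, -0.005, 0],
    [0, -0.005, 0],
    [0, -0.005, 0],
    [0, -0.005, 0]
  ],
  "angular": [
    [0, 0, 0],
    [0, 0, 0],
    [0, 0, 0],
    [0, 0, 0],
    [0, 0, 5],
    [0, 0, 5],
    [0, 0, 5],
    [0, 0, 5]
  ],
  "hand": [0.022, 0.022, 0.022, 0.022, 0.022, 0.022, 0.022, 0.022],
  "squeeze": 20
}}

```text
time: 10.3
tool_pos: [0.6259, -0.1013, 0.1497]
tcp_rot: [3.122, 0.336, 0.007]
wrist_force: [0.2, -0.7, -0.5]
width: 0.258
```

```bash
cat >> h.py <<'E'
def keep(*ths):
    s,T=status();d=tr(s['tool_pos'])-np.array([-.030,-.116]);print('tool about pivot: th',np.arctan2(d[1],-d[0]).round(3),'r',np.linalg.norm(d).round(4))
    for t in ths:
        D=w(-.030-.055*np.cos(t),-.116+.055*np.sin(t),.146)-s['tool_pos'];print('to th',t,T.inv().apply(D).round(4))
E
python3 -c "
from h import *
keep(.1,.3,.5,.7)
cv2.imwrite('pics/wrist8.png',bot.read_camera('wrist')[...,::-1])
"
```

```text
t 10.30 tcp [ 0.6259 -0.1013  0.1497] rack [-0.0834 -0.1128] F [ 0.21 -0.71 -0.5 ] w 0.258 q [-1.990e-01  2.530e-01  1.789e+00 -1.000e-03  1.095e+00  1.157e+00]
tool axes [[0.977, 0.213, 0.004], [0.213, -0.977, -0.001], [0.004, 0.002, -1.0]] yaw to rack y -6.55
tilt deg 0.26 turn [ 0.13 -0.23  0.  ]
tool about pivot: th 0.06 r 0.0535
to th 0.1 [-0.0016 -0.0021  0.0036]
to th 0.3 [-0.0007 -0.0131  0.0036]
to th 0.5 [ 0.0024 -0.0236  0.0036]
to th 0.7 [ 0.0075 -0.0333  0.0036]
```

View pics/wrist8.png

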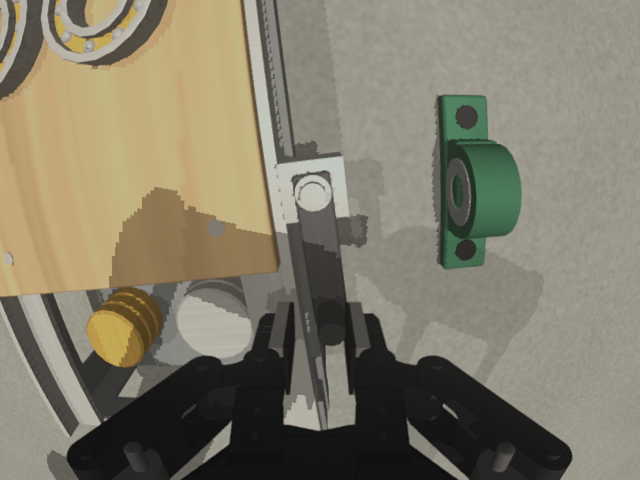

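{"op": "arm_command", "data": {
  "slide": [
    [-0.001, -0.005, 0.001],
    [0, -0.005, 0.001],
    [0, -0.005, 0],
    [0, -0.005, 0],
    [0, -0.005, 0],
    [0.001, -0.005, 0],
    [0.001, -0.005, 0],
    [0.001, -0.005, 0]
  ],
  "angular": [
    [0, 0, 4.5],
    [0, 0, 4.5],
    [0, 0, 4.5],
    [0, 0, 4.5],
    [0, 0, 4.5],
    [0, 0, 4.5],
    [0, 0, 4.5],
    [0, 0, 4.5]
  ],
  "hand": [0.022, 0.022, 0.022, 0.022, 0.022, 0.022, 0.022, 0.022]
}}

```text
time: 11.15
tool_pos: [0.6294, -0.064, 0.1481]
tcp_rot: [3.066, -0.666, 0.006]
wrist_force: [-1.0, 0.0, -0.0]
width: 0.259
```

```bash
python3 -c "
from h import *
keep(.9,1.1,1.3,1.5,1.7)
cv2.imwrite('pics/wrist9.png',bot.read_camera('wrist')[...,::-1])
"
```

```text
t 11.15 tcp [ 0.6294 -0.064   0.1481] rack [-0.068  -0.0786] F [-0.96  0.   -0.01] w 0.259 q [-0.138  0.253  1.792 -0.005  1.093  1.863]
tool axes [[0.91, -0.415, 0.003], [-0.415, -0.91, -0.005], [0.005, 0.003, -1.0]] yaw to rack y -43.37
tilt deg 0.31 turn [ 0.17 -0.26  0.  ]
tool about pivot: th 0.777 r 0.0533
to th 0.9 [-0.0011 -0.0068  0.002 ]
to th 1.1 [ 0.0015 -0.0174  0.002 ]
to th 1.3 [ 0.0062 -0.0273  0.002 ]
to th 1.5 [ 0.0128 -0.0361  0.002 ]
to th 1.7 [ 0.021  -0.0434  0.002 ]
```

View pics/wrist9.png

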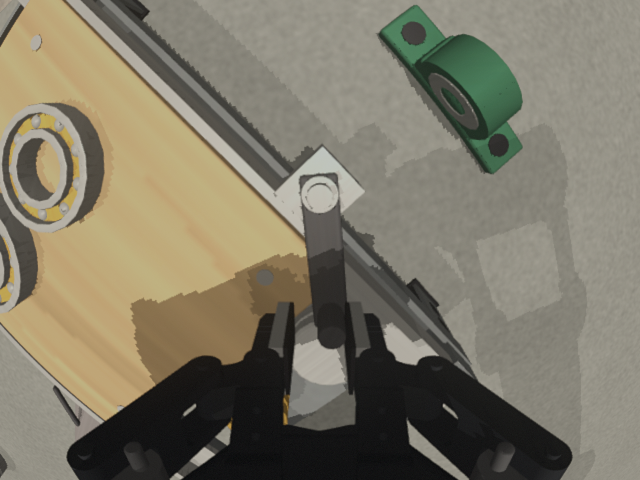

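{"op": "arm_command", "data": {
  "slide": [
    [-0.001, -0.005, 0.001],
    [0, -0.005, 0],
    [0, -0.005, 0],
    [0.001, -0.005, 0],
    [0.001, -0.005, 0],
    [0.001, -0.005, 0],
    [0.002, -0.005, 0],
    [0.002, -0.005, 0]
  ],
  "angular": [
    [0, 0, 3],
    [0, 0, 3],
    [0, 0, 3],
    [0, 0, 3],
    [0, 0, 3],
    [0, 0, 3],
    [0, 0, 3],
    [0, 0, 3]
  ],
  "hand": [0.022, 0.022, 0.022, 0.022, 0.022, 0.022, 0.022, 0.022]
}}

```text
time: 12.0
tool_pos: [0.6555, -0.0362, 0.1466]
tcp_rot: [2.862, -1.281, 0.002]
wrist_force: [-1.9, -0.4, -0.2]
width: 0.257
```

```bash
python3 -c "
from h import *
keep(1.5,1.6,1.7)
cv2.imwrite('pics/wrist10.png',bot.read_camera('wrist')[...,::-1])
"
```

```text
t 12.00 tcp [ 0.6555 -0.0362  0.1466] rack [-0.0344 -0.0608] F [-1.9  -0.43 -0.21] w 0.257 q [-0.09   0.299  1.736 -0.007  1.107  2.326]
tool axes [[0.666, -0.746, -0.001], [-0.746, -0.666, -0.006], [0.004, 0.005, -1.0]] yaw to rack y -67.09
tilt deg 0.36 turn [ 0.29 -0.21  0.  ]
tool about pivot: th 1.491 r 0.0554
to th 1.5 [ 0.0005 -0.0003  0.0006]
to th 1.6 [ 0.0026 -0.0054  0.0006]
to th 1.7 [ 0.0051 -0.0103  0.0005]
```

View pics/wrist10.png

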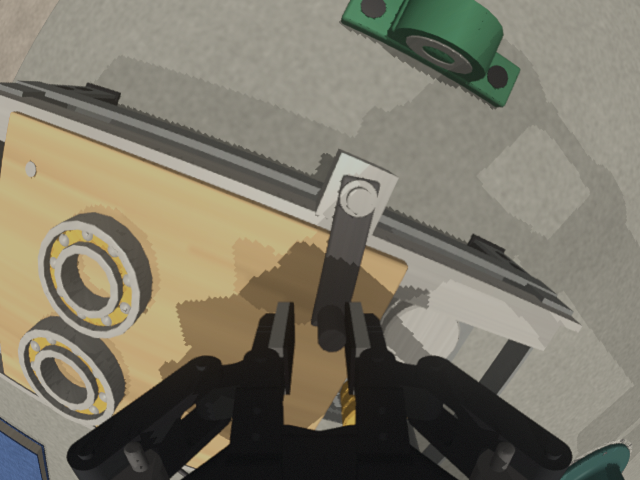

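The stud is still against the trailing pad, and the keeper is almost square, at about 1.4. A few more mm should reach the stop.

{"op": "arm_command", "data": {
  "slide": [
    [0.002, -0.004, 0],
    [0.002, -0.004, 0],
    [0.001, -0.002, 0],
    [0.001, -0.002, 0],
    [0, 0, 0],
    [0, 0, 0],
    [0, 0, 0],
    [0, 0, 0]
  ],
  "angular": [
    [0, 0, 0],
    [0, 0, 0],
    [0, 0, 0],
    [0, 0, 0],
    [0, 0, 0],
    [0, 0, 0],
    [0, 0, 0],
    [0, 0, 0]
  ],
  "hand": [0.022, 0.022, 0.022, 0.022, 0.022, 0.022, 0.022, 0.022]
}}

```text
time: 12.85
tool_pos: [0.6669, -0.0335, 0.1459]
tcp_rot: [2.863, -1.269, -0.007]
wrist_force: [-2.1, -0.7, 0.5]
width: 0.257
```

```bash
python3 -c "
from h import *
keep(1.5,1.6,1.7)
cv2.imwrite('pics/wrist11.png',bot.read_camera('wrist')[...,::-1])
"
```

```text
t 12.85 tcp [ 0.6669 -0.0335  0.1459] rack [-0.0228 -0.0619] F [-2.09 -0.65  0.47] w 0.257 q [-0.084  0.323  1.706 -0.008  1.12   2.325]
tool axes [[0.672, -0.741, -0.008], [-0.741, -0.672, -0.007], [-0.0, 0.011, -1.0]] yaw to rack y -66.66
tilt deg 0.62 turn [ 0.62  0.02 -0.  ]
tool about pivot: th 1.704 r 0.0546
to th 1.5 [-0.0051  0.0099 -0.    ]
to th 1.6 [-0.003   0.0048 -0.0001]
to th 1.7 [-0.0005 -0.     -0.0001]
```

View pics/wrist11.png

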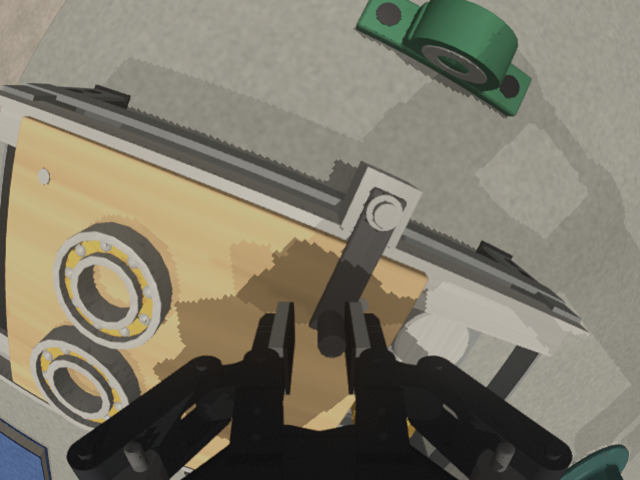

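The keeper looks square across the board. I'll centre the gap on the stud and lift straight off.

{"op": "arm_command", "data": {
  "slide": [
    [-0.002, 0.004, 0],
    [0, 0, 0],
    [0, 0, -0.01],
    [0, 0, -0.02],
    [0, 0, -0.03],
    [0, 0, -0.03],
    [0, 0, -0.02],
    [0, 0, 0]
  ],
  "angular": [
    [0, 0, 0],
    [0, 0, 0],
    [0, 0, 0],
    [0, 0, 0],
    [0, 0, 0],
    [0, 0, 0],
    [0, 0, 0],
    [0, 0, 0]
  ],
  "hand": [0.026, 0.026, 0.026, 0.026, 0.026, 0.026, 0.026, 0.026]
}}

```text
time: 13.7
tool_pos: [0.6643, -0.0336, 0.263]
tcp_rot: [2.866, -1.269, -0.001]
wrist_force: [0.5, -0.3, 0.7]
width: 0.302
```

{"op": "arm_command", "data": {
  "slide": [
    [0, 0, -0.02],
    [-0.03, 0.03, 0],
    [-0.03, 0.03, 0],
    [-0.03, 0.03, 0],
    [0, 0, 0],
    [0, 0, 0],
    [0, 0, 0],
    [0, 0, 0]
  ],
  "angular": [
    [0, 0, 0],
    [0, 0, 0],
    [0, 0, 0],
    [0, 0, 0],
    [0, 0, 0],
    [0, 0, 0],
    [0, 0, 0],
    [0, 0, 0]
  ],
  "hand": [0.026, 0.026, 0.026, 0.026, 0.026, 0.026, 0.026, 0.026]
}}

```text
time: 14.5
tool_pos: [0.5336, -0.0268, 0.279]
tcp_rot: [2.866, -1.269, -0.004]
wrist_force: [0.5, -0.3, 0.5]
width: 0.304
```

```bash
python3 -c "
from h import *
status()
for n in('wrist','scene','top'): cv2.imwrite(f'pics/{n}12.png',bot.read_camera(n)[...,::-1])
cv2.imwrite('pics/scene12c.png',cv2.resize(cv2.imread('pics/scene12.png')[180:370,180:420],None,fx=3,fy=3,interpolation=2))
"
```

```text
t 14.50 tcp [ 0.5336 -0.0268  0.279 ] rack [-0.1467 -0.0125] F [ 0.48 -0.26  0.48] w 0.304 q [-0.093 -0.023  1.85  -0.006  1.319  2.313]
tool axes [[0.672, -0.74, -0.006], [-0.74, -0.672, -0.006], [0.001, 0.008, -1.0]] yaw to rack y -66.62
tilt deg 0.46 turn [ 0.46 -0.03  0.  ]
```

View pics/scene12c.png

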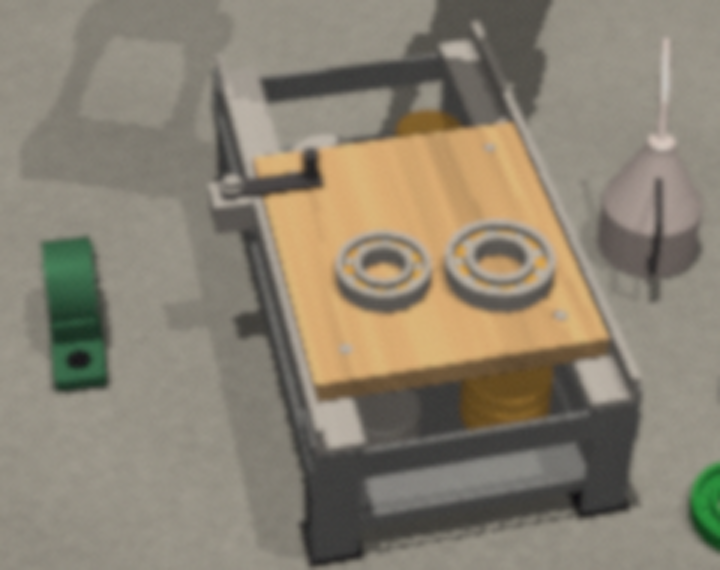

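View pics/wrist12.png

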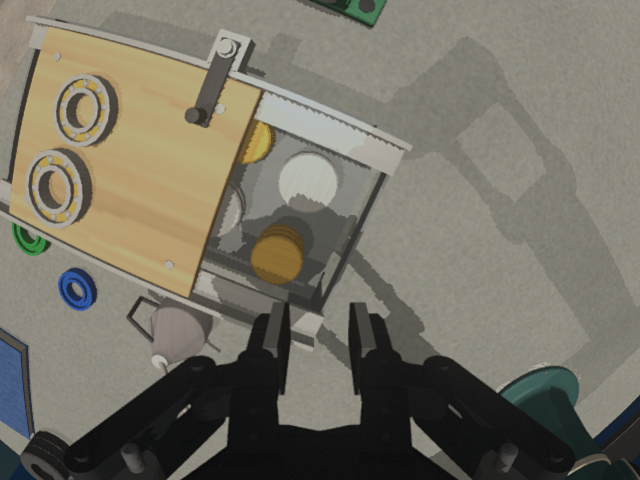

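Both views show the keeper across the board, the bearings flat on it, and the oil can and block unmoved. I'll check the angle numerically and hand in.

```bash
python3 -c "
from h import *
S=tr(wray((196,115),.156));P=tr(wray((227,46),.144));d=S-P;print(S,P,np.linalg.norm(d),'th',np.arctan2(d[1],-d[0]))
print(np.arctan2(S[1]+.116,-(S[0]+.030)))
s=bot.read_state();print(s['joint_vel'].round(3),s['wrist_force'].round(2))
"
```

```text
[-0.0317677  -0.06255559] [-0.03043894 -0.11700187] 0.054462492375999254 th 1.5463961636405958
1.5377329035584386
[-0.    -0.005  0.002  0.001  0.004  0.001] [ 0.14 -0.44 -0.14]
```

```bash
python3 -c "
from workcell import bot
print(bot.finish_job())"
```

```text
the job is handed in; nothing more can be done
None
```

The board is dropped into its notches and the keeper is swung across it. I handed the job in at about 14.7 s; no verdict is reported.

- **Board:** I pushed it home with the shut fingertips at about 3 N. Measured from two camera views, its top went from about 136.5 mm to about 128 mm, and its x is about 43 mm against a home of 40 ± 8 mm.
- **Firm stop:** the extra nudge after the drop only brought the force to about 3 N, about the same as while sliding. It was not a clear stop by feel, so I relied on the measured height for the drop.
- **Keeper:** I swung it with its stud held loosely between the pads. The last picture puts it at about 1.54–1.55 rad, with the stud 54.5 mm from the pivot (55 mm given).
- **Everything else:** in the last pictures the bearings lie flat on the board, and the oil can and pillow block look unmoved. I checked these by eye, without measuring. The arm is clear with near-zero wrist force.
- **Disagreement:** one stud reading, taken while the arm was still moving, was about 3 mm off. I repeated the look with the arm still before closing in.

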